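Roll a steel tube from one slot of the fixture plate to the next

TASK

Roll the steel tube out of its slot in the fixture plate, across the flat and into the slot marked with red tape, pressing shut fingertips lightly on its top and working hand over hand, so that it makes one full turn and lies fully home in the marked slot with its yellow stripe on top again. Keep the pressure light, don't lift, grip or shove it from the side, don't let it run away or drop into the slot by itself, and leave the other things where they are.

Things in the scene. Friction and masses are not known exactly. Their poses are not given: they have to be found in the camera images.
- plate: Grey iron fixture plate, fixed and level, 360 (its x) x 460 (its y) mm, top face 50 mm above the bench. Four T-slots run along its y, 16 mm wide and 88.9 mm apart (at x = -133, -44.5, 44.5, 133). A tube less than 8 mm from a slot's centre line tips in. Origin on the bench under its centre; z up, x away from the robot.
- mark: The marked slot: its mid-length at the height of the plate's top face; y along the slot, x across, as for the plate. Four tabs of red tape flank the slot, 10 to 25 mm either side of its centre line, 125 to 160 mm from this point along it. The tube starts one slot away, on the near (robot's) or the far side, so the rolling direction differs from time to time.
- tube: Steel tube, 28.6 mm diameter, 220 mm long, 0.3 to 0.55 kg, parked in a slot. Origin: mid-length on its axis, 11.85 mm above the plate's face when home in a slot, 14.3 mm on the flat. y is its axis, z points to the yellow stripe (5 mm wide, full length), up at first. On the flat it stays put and rolls half as far as what presses on its top. About 10 N of press rolls it out of a slot; over 25 N marks it.
- bearing: Steel bearing ring, 42 mm across, 8 mm high, flat on the plate beyond one end of the tube. Leave alone. Origin: centre of its underside.
- spacer: Black spacer ring, 35 mm across, 20 mm high, on the plate beyond the other end of the tube. Leave alone. Origin: centre of its underside.
- grease: White grease jar with green cap, 64 mm across, 60 mm high, on the bench left of the plate. Leave alone. Origin: centre of its underside.
- wrench: Steel wrench, 170 mm long, on the bench right of the plate. Leave alone. Origin: centre of its underside.
There are look-alikes about, which are no part of the job. What is meant by the tube is not blue or orange, and is the smaller of those in its own colour.

How it is judged (in metres and radians):
On the way:
1. the tube is out of its slot and has rolled half a turn, stripe underneath, under fingertips pressing on its top (angle between tube's own z axis and vertical above 2.5 rad and contact force between the fingers and tube above 1 N), for 0.1 s.
At the end, for the whole second after the job is handed in: The tube is at rest, home in the marked slot (axis within 4 mm of the slot's centre line and 0.06 rad of its direction, no more than 13.1 mm above the plate's face), after a full turn: stripe within 0.6 rad of straight up; no finger on it (x of tube in the frame of mark between -0.004 and 0.004 m and angle between the y axis of tube and the y axis of mark, either way round below 0.06 rad and z of tube in the frame of mark below 0.0131 m and angle between tube's own z axis and vertical below 0.6 rad and linear speed of tube below 0.01 m/s and contact force between the fingers and tube below 0.05 N); the robot touches nothing.
It fails at once if the fingers press on the tube with more than 25 N (contact force between the fingers and tube above 25 N).
It fails at once if the tube is lifted off the plate by more than 5 mm (z of tube in the frame of mark above 0.0193 m).
It fails at once if the fingers grip the tube or reach down beside it to shove it, not pressing on its top (contact force between the fingers and tube above 0.5 N and z of the grasp point in the frame of mark below 0.0355 m).
It fails at once if the tube runs away or drops into a slot by itself: faster than 100 mm/s with no finger on it (linear speed of tube above 0.1 m/s and contact force between the fingers and tube below 0.05 N).
It fails at once if the bearing, spacer, jar or wrench is moved by more than 15 mm (distance of any of bearing, spacer, grease, wrench from where it was at the start of the episode above 0.015 m).
It also fails if it takes over 72 s, if anything falls off the work surface, if the arm or the gripper's body presses on something with over 40 N, if the wrist force passes 120 N, or if a joint passes its speed limit or range.

ROBOT

A 6-joint arm with a two-finger parallel gripper is mounted at the origin on the work surface. World frame = base frame: x ahead of the robot, y to its left, z up, the work surface at z = 0. Lengths are in mm, angles in rad, forces in N, time in s.
With the tool pointing down it reaches from about 275 to 850 mm from the base axis. Payload 19 kg.
Tool frame: the origin (TCP) lies midway between the tips of the shut fingers; the grasp point (between the pads) lies 19 mm behind it (grip_depth is the distance from the TCP to the grasp point, in mm); z points along the fingers, y is the direction in which the jaws open and shut (so a half turn about z gives the same grasp; the last joint's range is limited). The gripper opens to 85 mm and grips with 20 to 120 N. Pads are 22 mm wide; open, the fingers measure 114 mm over their backs; the gripper's body (76 mm by 85 mm) begins 54 mm behind the grasp point. The pads swing forward as they close: fully open they stand 13 mm farther back than shut.
Start: joints at [1.084, 0.15, 1.437, -0, 1.554, -0.134], TCP at [198.68, 539.552, 231.267] pointing down, gripper open.
Joint ranges: [-2.8, 2.8], [-0.68, 2.1], [0.12, 2.68], [-1.39, 4.53], [0.16, 2.79], [-2.81, 2.81]. Speed limits (rad/s): [1.89, 1.89, 2.22, 3.01, 3.01, 3.01].

INTERFACE

Orientations are given as a unit quaternion [x, y, z, w].
In Python, from plant import * gives the robot as it stands.
- The arm moves only by the tool carry_out, never from a script. Its argument "increments" is a list of rows, each an object of numbers: "x", "y", "z": the shift along the tool's x, y, z in mm; "ax", "ay", "az": the turn, a rotation vector about the tool's x, y, z in rad; "hand": the opening, from -1 (shut) to 1 (fully open), so that 0 is half open. A call has 1 to 5 rows; each row is the pose to reach, as a shift and turn from the pose commanded when the call began, along the tool's axes at that moment; what a row does not reach only later rows make up. A row lasts 1/8 s, in which the tool goes at most 62.5 mm and 10.7 degrees, less where a joint would pass 70% of its speed; a pose out of reach is approached as far as the arm can. A call with a gripper value outside its range is refused whole. The fingers move at their own pace and stop on an object; "force" is the grip in N (left out, the last holds). Time passes only in rows, so rows that repeat a pose let the fingers close. It gives the time, the measured TCP pose, the force and the opening at its end, in the units of the state.
- state(): the state, without advancing time (a new reading comes with each control period).
- camera(name): name is "side" or "top" or "wrist"; returns a dict with "image" (480x640x3 uint8, blue, green, red), "z_map" (480x640 float32, mm along the optical axis (not along the pixel's ray), 0 where there is no reading), "camera_matrix" (3x3 intrinsics, pixels), "T" (4x4, takes a point from camera to world coordinates); the wrist camera has in their place "T_tool_cam" (4x4, takes a point from camera to tool coordinates, whose origin is the TCP and whose axes are the flange's). Camera axes: x right, y down, z forward; pixel columns grow to the right and rows downward; lengths in mm; the calibration is good to about 2 mm. The wrist camera is an equidistant fisheye: a pixel r from the principal point sees the ray r / f radians off the axis. A picture is of the moment at which its call begins: read the wrist's pose just before it.
- finish_job(): hands the job in, once; it reports no verdict.
The state is a dict: "time_s": time; "q": joint angles; "qd": joint speeds; "joint_torque": joint torques, N m; "tool_pos": TCP position; "tool_rot": TCP orientation; "contact_force": force on the tool from outside, world axes, zero at the start; "torque": the same for the moment, N m; "width": finger opening in mm.
Only numpy, scipy, OpenCV 4.12 (cv2) and the standard library are available. Lean on these libraries where they do the work, as an engineer would, in place of code of your own. Each camera call takes 0.05 s, during which the arm holds its last target.

## Working session

There is one attempt and no reset: what is moved stays moved. The work goes in short steps, Python scripts to look and compute and a tool call to move; the robot and the scene stay as the last step left them, time stands still between calls to the robot, and variables do not carry over. Pictures are saved under pics/ and viewed, and the job is handed in when it is done.

Besides the shell and the picture viewer there is one more tool, called after "Call:" in YAML: its name, and indented under it one key for each argument. carry_out: Moves the arm, as the interface text tells. Its arguments: {"type":"object","properties":{"increments":{"type":"array"},"force":{"type":"number"}},"required":["increments"]}

```bash
mkdir -p pics; ls
python3 - <<'E'
from plant import *
import cv2
s=state();print(s)
for n in ["top","side","wrist"]:
    c=camera(n);cv2.imwrite(f"pics/{n}0.png",c["image"]);print(n,c["camera_matrix"],c.get("T",c.get("T_tool_cam")))
E
```

```text
pics
{'time_s': 0.0, 'q': array([ 1.08400956e+00,  1.50977153e-01,  1.43801620e+00,  6.61008509e-06,
        1.55376069e+00, -1.33985523e-01]), 'qd': array([ 0.00151595, -0.00044495,  0.00079653,  0.00015295, -0.00073451,
       -0.00102   ]), 'joint_torque': array([-2.94110658e-03, -7.13037515e+01, -5.70852113e+01, -3.74325864e-04,
        9.15073673e-03, -2.02803534e-05]), 'tool_pos': array([198.57878596, 539.37667189, 230.68786736]), 'tool_rot': array([ 1.75487226e-01,  9.84481537e-01, -5.51939714e-04, -1.80506858e-04]), 'contact_force': array([0.60208675, 0.19157528, 0.24664911]), 'torque': array([0.00884463, 0.01969279, 0.05968114]), 'width': 85.41488437244959}
top [[508.38290185   0.         324.28062198]
 [  0.         508.38290185 244.48963452]
 [  0.           0.           1.        ]] [[-2.94651652e-02 -9.86624658e-01  1.60323389e-01  2.87230491e+02]
 [-9.99563931e-01  2.87728382e-02 -6.63861166e-03  5.97041293e+01]
 [ 1.93685904e-03 -1.60449085e-01 -9.87042218e-01  1.19197121e+03]
 [ 0.00000000e+00  0.00000000e+00  0.00000000e+00  1.00000000e+00]]
side [[567.71016122   0.         319.85828002]
 [  0.         567.71016122 239.98865867]
 [  0.           0.           1.        ]] [[ 6.90989749e-01 -5.61643872e-01  4.55070685e-01 -2.74799102e+02]
 [-7.22864548e-01 -5.36973891e-01  4.34886061e-01 -6.31163903e+02]
 [ 1.09985098e-04 -6.29456275e-01 -7.77035898e-01  1.31781211e+03]
 [ 0.00000000e+00  0.00000000e+00  0.00000000e+00  1.00000000e+00]]
wrist [[371.64829954   0.         316.24903621]
 [  0.         371.64829954 240.2013662 ]
 [  0.           0.           1.        ]] [[-4.21974695e-04 -9.57408816e-01 -2.88735487e-01  7.38570136e+01]
 [ 9.99999566e-01 -1.64220700e-04 -9.16922852e-04 -3.85133037e-01]
 [ 8.30453678e-04 -2.88735748e-01  9.57408470e-01 -1.41467365e+02]
 [ 0.00000000e+00  0.00000000e+00  0.00000000e+00  1.00000000e+00]]
```

View pics/top0.png

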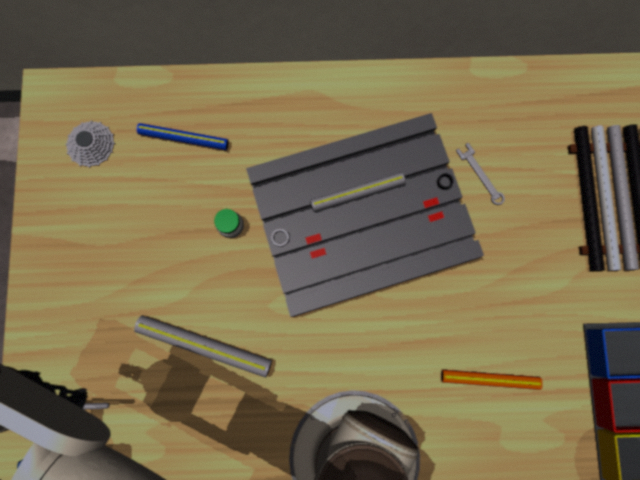

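View pics/side0.png

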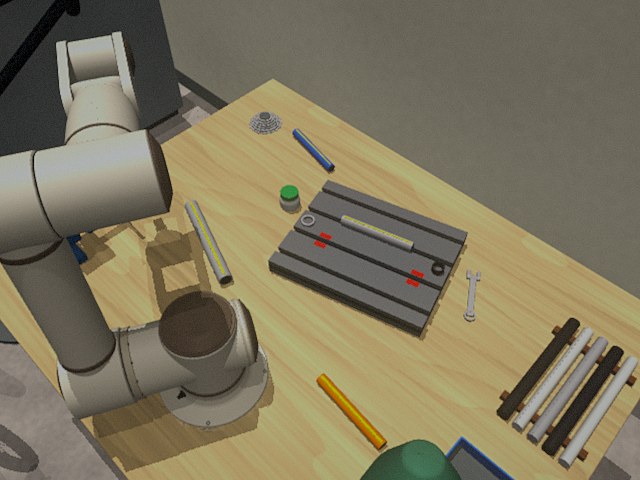

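The top view shows the candidates:
- Grey tube with a yellow stripe, in the plate's slot at (358,192).
- Larger grey tube at (205,345).
- Blue tube at (183,137).
- Orange tube at (492,380).
- Rack rods at (605,195).

By the description it is the small grey one on the plate. The red tabs at (314,239), (318,253), (431,203) and (436,217) flank the next slot on the robot's side. Next I'll measure and take a close crop.

```bash
cat > h.py <<'E'
from plant import *
import cv2, numpy as np
def ray(c,uv,z):
    K=c["camera_matrix"];T=c["T"]
    d=T[:3,:3]@np.array([(uv[0]-K[0,2])/K[0,0],(uv[1]-K[1,2])/K[1,1],1.])
    o=T[:3,3];return o+d*(z-o[2])/d[2]
def blobs(m,amin=15):
    n,l,st,ce=cv2.connectedComponentsWithStats(m.astype(np.uint8))
    return [(ce[i],st[i,4],l==i) for i in range(1,n) if st[i,4]>=amin]
E
python3 - <<'E'
from h import *
for n in ["top","side"]:
    c=camera(n);im=c["image"];hsv=cv2.cvtColor(im,cv2.COLOR_BGR2HSV)
    h,s,v=cv2.split(hsv)
    red=((h<8)|(h>172))&(s>150)&(v>90)
    for ce,a,_ in blobs(red): print(n,"red",ce.round(1),a,ray(c,ce,50).round(1))
    # yellow, within the plate region
    y=(h>20)&(h<35)&(s>70)&(v>80)
    box=(250,120,470,310) if n=="top" else (285,190,460,310)
    m=np.zeros_like(y);m[box[1]:box[3],box[0]:box[2]]=1
    # plate polygon limits: use depth of plate top
    for ce,a,l in blobs(y&m,30):
        p=np.argwhere(l)[:,::-1].astype(np.float32)
        (cx,cy),(w,hh),an=cv2.minAreaRect(p)
        d=cv2.fitLine(p,cv2.DIST_L2,0,.01,.01).ravel()
        t=(p-d[2:])@d[:2];e1=d[2:]+d[:2]*t.min();e2=d[2:]+d[:2]*t.max()
        print(n,"yel",ce.round(1),a,ray(c,e1,76).round(1),ray(c,e2,76).round(1),np.hypot(*(ray(c,e1,76)-ray(c,e2,76))[:2]))
    x0,y0=(295,160) if n=="top" else (325,195)
    cv2.imwrite(f"pics/crop_{n}.png",cv2.resize(im[y0:y0+75,x0:x0+125],None,fx=6,fy=6,interpolation=cv2.INTER_CUBIC))
E
```

```text
top red [430.7 202.3] 103 [ 564.1 -196.3   50. ]
top red [435.7 216.2] 98 [ 531.1 -205.9   50. ]
top red [313.1 238.5] 97 [487.3  77.   50. ]
top red [317.6 252.7] 86 [454.2  67.8  50. ]
top red [618.2 405.5] 257 [ 101.  -574.2   50. ]
top yel [333.8 121.5] 519 [763.7 215.5  76. ] [ 750.3 -131.4   76. ] 347.2446827453821
top yel [453.7 136.8] 682 [ 720.9 -209.    76. ] [ 703.4 -289.5   76. ] 82.34288878728356
top yel [301.2 133.9] 1204 [727.2 216.4  76. ] [729.7 -70.5  76. ] 286.92860192016843
top yel [272.7 153.8] 563 [672.9 219.3  76. ] [697.1  73.9  76. ] 147.4612225329978
top yel [457.2 162.2] 192 [ 654.6 -234.9   76. ] [ 644.5 -284.3   76. ] 50.4310598189987
top yel [463.3 181.9] 286 [ 629.9 -263.1   76. ] [ 571.1 -272.8   76. ] 59.582962606570426
top yel [357.1 190.1] 278 [563.3  73.1  76. ] [ 619.5 -127.3   76. ] 208.09562398244813
top yel [467.9 206.3] 37 [ 558.8 -273.2   76. ] [ 528.4 -274.7   76. ] 30.49863571269733
top yel [253.3 205.8] 32 [563.3 217.2  76. ] [559.4 200.8  76. ] 16.87738991017563
top yel [255.9 223.2] 33 [521. 217.  76.] [521.4 190.1  76. ] 26.904301880208
[... 445 characters left out ...]
[417.  273.4] 61 [ 566.5 -195.6   50. ]
side red [412.2 282.2] 64 [ 534.4 -204.2   50. ]
side yel [305. 196.] 124 [546.2 246.1  76. ] [543.1 187.   76. ] 59.164855485151584
side yel [427.5 202.6] 1705 [683.2 107.2  76. ] [ 826.2 -160.3   76. ] 303.32436473952725
side yel [303.  208.7] 33 [476.9 179.5  76. ] [522.5 183.4  76. ] 45.79418334659914
side yel [289.2 221.6] 171 [397.9 140.4  76. ] [472.7 201.4  76. ] 96.54193898035169
side yel [377.9 229.3] 141 [566.1  75.1  76. ] [ 622.9 -126.5   76. ] 209.51942217079556
side yel [451.6 292.8] 499 [ 504.9 -330.9   76. ] [ 658.  -270.7   76. ] 164.51193624214818
side yel [307. 299.] 1038 [255.7  13.8  76. ] [ 340.4 -155.5   76. ] 189.29281683311888
```

View pics/wrist0.png

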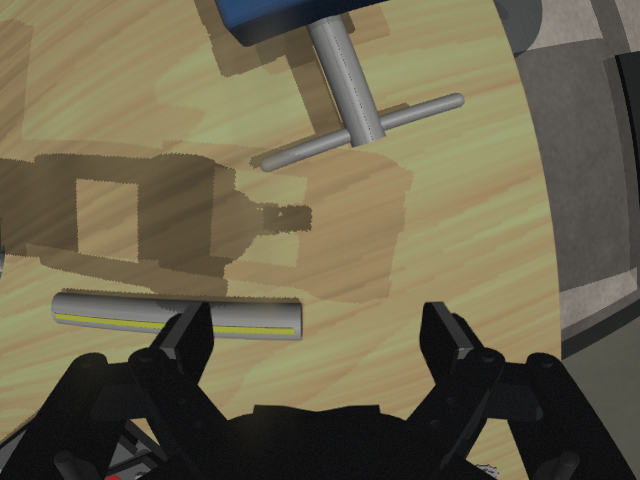

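View pics/crop_top.png

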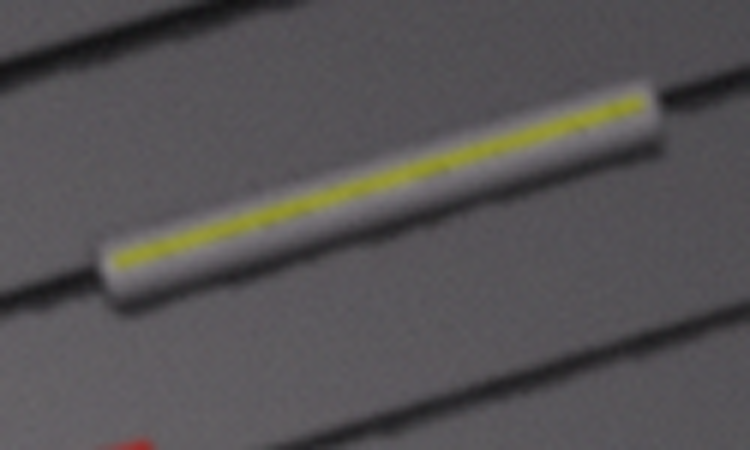

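The crop shows a slim grey tube with the yellow stripe on top, lying in the slot just beyond the taped one. The two views agree:
- Mark is at about (510.5,-63.6).
- Tube is at about (593,-26.4).
- Yaw is 0.274.
- The gap across is 89.5 mm, against 88.9 mm given.

I'll roll toward the robot, starting by shutting the fingers and approaching high.

Call:
carry_out:
  increments:
    - {"x": -48,"y": -33.4,"az": -0.125,"hand": -1}
    - {"x": -96,"y": -66.8,"az": -0.25,"hand": -1}
    - {"x": -144,"y": -100.2,"az": -0.375,"hand": -1}
    - {"x": -192,"y": -133.6,"az": -0.5,"hand": -1}
    - {"x": -240,"y": -167,"az": -0.626,"hand": -1}
  force: 40

```text
schema error: expected keys x, y, z, ax, ay, az, hand
```

```bash
cat >> h.py <<'E'
from scipy.spatial.transform import Rotation as Rn
YAW=0.274; PX=np.array([np.cos(YAW),np.sin(YAW)]);PY=np.array([-np.sin(YAW),np.cos(YAW)])
MARK=np.array([510.5,-63.6])
def rep():
    s=state();R=Rn.from_quat(s["tool_rot"]).as_matrix();d=s["tool_pos"][:2]-MARK
    print("t",s["time_s"],"pos",s["tool_pos"].round(2),"plate x,y",(d@PX).round(2),(d@PY).round(2),"F",s["contact_force"].round(2),"w",round(s["width"],1),"q",s["q"].round(2),"xaz",np.arctan2(R[1,0],R[0,0]).round(4),"z",R[:,2].round(4));return s,R
def go(x,y,z):
    s,R=rep();print("tool shift",(R.T@(np.array([x,y,z])-s["tool_pos"])).round(1))
E
python3 - <<'E'
from h import *
go(593,-26.4,150)
E
```

```text
t 0.25 pos [198.63 539.48 231.01] plate x,y -137.05 664.97 F [ 0.72 -0.44 -0.05] w 85.5 q [ 1.08  0.15  1.44 -0.    1.55 -0.13] xaz 2.7888 z [-3.e-04 -5.e-04 -1.e+00]
tool shift [-565.6 -394.7   81.2]
```

All keys are needed.

Call:
carry_out:
  increments:
    - {"x": -48,"y": -33.4,"z": 0,"ax": 0,"ay": 0,"az": -0.125,"hand": -1}
    - {"x": -96,"y": -66.8,"z": 0,"ax": 0,"ay": 0,"az": -0.25,"hand": -1}
    - {"x": -144,"y": -100.2,"z": 0,"ax": 0,"ay": 0,"az": -0.375,"hand": -1}
    - {"x": -192,"y": -133.6,"z": 0,"ax": 0,"ay": 0,"az": -0.5,"hand": -1}
    - {"x": -240,"y": -167,"z": 0,"ax": 0,"ay": 0,"az": -0.626,"hand": -1}
  force: 40

```text
time_s: 0.88
tool_pos: [366.9, 298.3, 231.4]
tool_rot: [-0.138, 0.99, 0.0, 0.0]
contact_force: [1.5, 1.5, 0.5]
width: -0.1
```

Run:
```python
from h import *
go(593,-26.4,150)
```

```text
t 0.875 pos [366.89 298.27 231.38] plate x,y -40.34 387.23 F [1.47 1.47 0.48] w -0.1 q [ 0.52 -0.07  1.66 -0.    1.54 -1.33] xaz -2.864 z [ 3.e-04  1.e-04 -1.e+00]
tool shift [-128.5 -374.2   81.4]
```

Call:
carry_out:
  increments:
    - {"x": -18,"y": -53,"z": 0,"ax": 0,"ay": 0,"az": 0,"hand": -1}
    - {"x": -36,"y": -106,"z": 0,"ax": 0,"ay": 0,"az": 0,"hand": -1}
    - {"x": -54,"y": -159,"z": 0,"ax": 0,"ay": 0,"az": 0,"hand": -1}
    - {"x": -72,"y": -212,"z": 0,"ax": 0,"ay": 0,"az": 0,"hand": -1}
    - {"x": -90,"y": -265,"z": 0,"ax": 0,"ay": 0,"az": 0,"hand": -1}

```text
time_s: 1.5
tool_pos: [525.1, 67.3, 231.4]
tool_rot: [-0.136, 0.991, -0.0, 0.0]
contact_force: [0.4, 0.9, 0.2]
width: 0.1
```

Call:
carry_out:
  increments:
    - {"x": -13,"y": -40,"z": 15,"ax": 0,"ay": 0,"az": 0,"hand": -1}
    - {"x": -26,"y": -80,"z": 40,"ax": 0,"ay": 0,"az": 0,"hand": -1}
    - {"x": -38,"y": -108,"z": 60,"ax": 0,"ay": 0,"az": 0,"hand": -1}
    - {"x": -38,"y": -108,"z": 80,"ax": 0,"ay": 0,"az": 0,"hand": -1}
    - {"x": -38,"y": -108,"z": 80,"ax": 0,"ay": 0,"az": 0,"hand": -1}

```text
time_s: 2.12
tool_pos: [589.4, -24.8, 149.8]
tool_rot: [-0.136, 0.991, 0.0, -0.001]
contact_force: [-0.7, 0.1, 0.7]
width: -0.2
```

Run:
```python
from h import *
go(593,-26.4,100)
for n in ["top","side","wrist"]:
    c=camera(n);cv2.imwrite(f"pics/{n}1.png",c["image"])
```

```text
t 2.125 pos [589.4  -24.84 149.78] plate x,y 86.45 15.97 F [-0.66  0.1   0.74] w -0.2 q [-0.17  0.22  1.52 -0.    1.4  -2.02] xaz -2.8689 z [-3.e-03  5.e-04 -1.e+00]
tool shift [-3.2 -2.5 49.8]
```

View pics/wrist1.png

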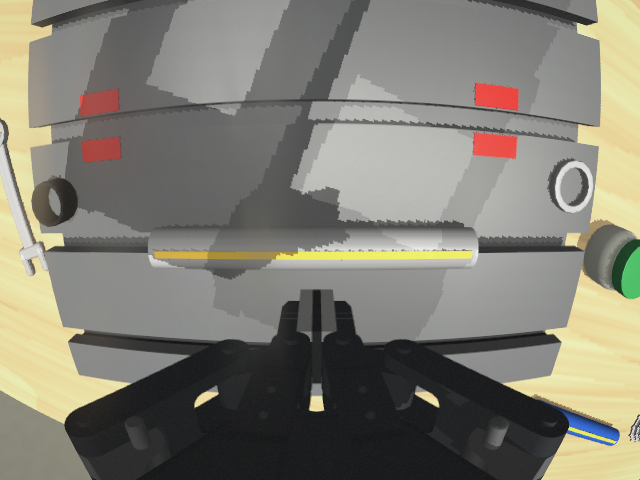

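View pics/side1.png

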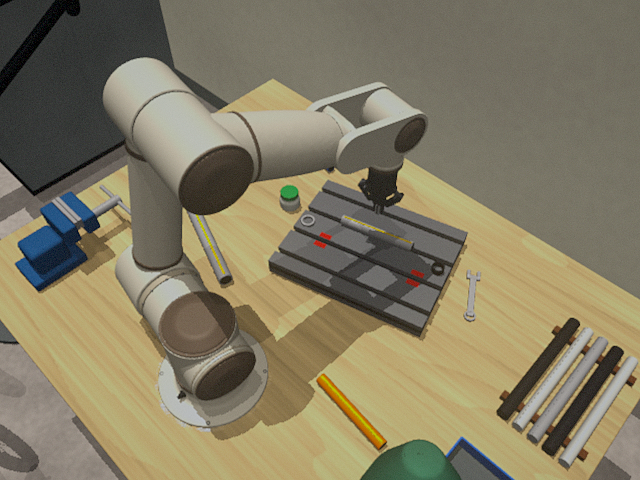

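The wrist view shows the tube at (313,250) with its stripe up, the tabs at (100,150), (495,145), (100,102) and (497,97), and the shut fingertips at (316,300), with bearing and spacer clear. I'll use this close view to refine the positions.

```bash
cat >> h.py <<'E'
def wray(c,s,uv,z):
    K=c["camera_matrix"];x=(uv[0]-K[0,2])/K[0,0];y=(uv[1]-K[1,2])/K[1,1];th=np.hypot(x,y)
    d=np.array([x/th*np.sin(th),y/th*np.sin(th),np.cos(th)])
    T=c["T_tool_cam"];R=Rn.from_quat(s["tool_rot"]).as_matrix()
    o=s["tool_pos"]+R@T[:3,3];d=R@T[:3,:3]@d
    return o+d*(z-o[2])/d[2]
def masks(im):
    h,s,v=cv2.split(cv2.cvtColor(im,cv2.COLOR_BGR2HSV))
    return ((h<8)|(h>172))&(s>150)&(v>70), (h>15)&(h<35)&(s>120)&(v>80)
def wlook(tz=76.15,ybox=(130,470,130,310),tag=None):
    s=state();c=camera("wrist");im=c["image"];r,y=masks(im)
    if tag: cv2.imwrite(f"pics/{tag}.png",im)
    P=[]
    for ce,a,_ in blobs(r,60):
        p=wray(c,s,ce,50);print(" red",ce.round(1),a,p.round(1));P.append(p[:2])
    if len(P)==4:
        P=np.array(P);print(" mark",P.mean(0).round(2))
    m=np.zeros_like(y);m[ybox[2]:ybox[3],ybox[0]:ybox[1]]=1
    B=blobs(y&m,40)
    for ce,a,l in B:
        q=np.argwhere(l)[:,::-1];W=np.array([wray(c,s,u,tz)[:2] for u in q])
        px=(W-MARK)@PX;py=(W-MARK)@PY
        k=np.polyfit(py,px,1)
        print(" stripe px",ce.round(0),a,"plate x mean %.2f (sd %.2f) y %.1f..%.1f mid %.1f tilt %.4f"%(px.mean(),px.std(),py.min(),py.max(),(py.min()+py.max())/2,k[0]))
    return s,c
E
python3 - <<'E'
from h import *
rep();wlook()
E
```

```text
t 2.275 pos [590.32 -24.47 152.41] plate x,y 87.43 16.07 F [ 1.27 -0.3   0.1 ] w 0.1 q [-0.17  0.22  1.52 -0.    1.4  -2.02] xaz -2.8679 z [ 1.2e-03 -3.0e-04 -1.0e+00]
 red [495.9  95.9] 926 [455.4  66.9  50. ]
 red [ 83.  105.4] 99 [ 536.3 -219.    50. ]
 red [494.5 144.9] 928 [489.   76.5  50. ]
 red [101. 149.] 742 [ 565.4 -195.1   50. ]
 mark [511.52 -67.67]
 stripe px [311. 254.] 2198 plate x mean 88.13 (sd 1.35) y -91.2..116.2 mid 12.5 tilt 0.0001
```

Wrist view: the tube's stripe is 88.1 mm from the mark with tilt 0. That agrees with the other cameras. Now lowering to just above the tube, 8 mm behind its crest.

Call:
carry_out:
  increments:
    - {"x": -9,"y": -3,"z": 30,"ax": 0,"ay": 0,"az": 0,"hand": -1}
    - {"x": -9,"y": -3,"z": 55,"ax": 0,"ay": 0,"az": 0,"hand": -1}
    - {"x": -9,"y": -3,"z": 68,"ax": 0,"ay": 0,"az": 0,"hand": -1}
    - {"x": -9,"y": -3,"z": 70,"ax": 0,"ay": 0,"az": 0,"hand": -1}
    - {"x": -9,"y": -3,"z": 70,"ax": 0,"ay": 0,"az": 0,"hand": -1}

```text
time_s: 2.95
tool_pos: [600.0, -25.2, 82.4]
tool_rot: [-0.136, 0.991, -0.0, 0.001]
contact_force: [0.8, 0.0, 0.0]
width: 0.4
```

Run:
```python
from h import *
rep();wlook(tag="w2");rep()
```

```text
t 2.95 pos [599.98 -25.21  82.36] plate x,y 96.53 12.75 F [0.76 0.03 0.  ] w 0.4 q [-0.17  0.29  1.57 -0.    1.27 -2.01] xaz -2.8683 z [ 1.2e-03 -3.0e-04 -1.0e+00]
 red [556.7  73.5] 1390 [455.8  66.6  50. ]
 red [42.2 82.1] 1151 [ 531.6 -203.7   50. ]
 red [555.3 136.8] 1411 [489.3  75.9  50. ]
 red [ 52.5 141.4] 694 [ 563.5 -187.7   50. ]
 red [ 27.3 145.7] 234 [ 569.2 -208.2   50. ]
 stripe px [299. 286.] 3448 plate x mean 88.17 (sd 1.46) y -76.4..83.0 mid 3.3 tilt 0.0003
t 3.0 pos [600.04 -25.23  82.48] plate x,y 96.58 12.71 F [ 0.03 -0.31  0.99] w 0.0 q [-0.17  0.29  1.57 -0.    1.27 -2.01] xaz -2.8683 z [ 1.5e-03 -4.0e-04 -1.0e+00]
```

View pics/w2.png

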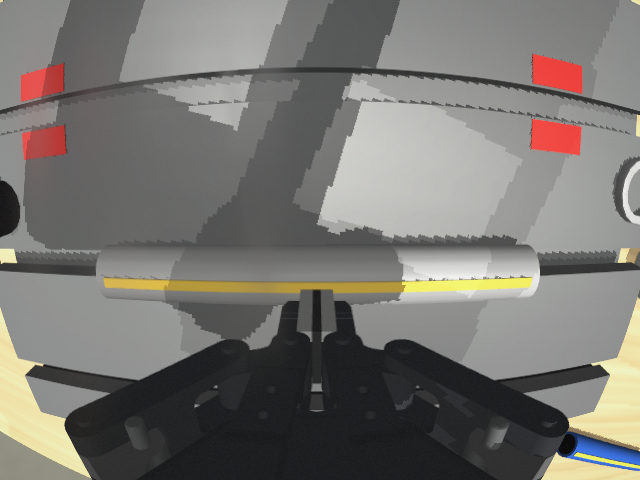

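The fingertips at (316,292) are just behind the stripe crest at (299,286). Now I'll feel for contact.

Call:
carry_out:
  increments:
    - {"x": 0,"y": 0,"z": 3,"ax": 0,"ay": 0,"az": 0,"hand": -1}
    - {"x": 0,"y": 0,"z": 4.5,"ax": 0,"ay": 0,"az": 0,"hand": -1}
    - {"x": 0,"y": 0,"z": 5.5,"ax": 0,"ay": 0,"az": 0,"hand": -1}
    - {"x": 0,"y": 0,"z": 5.5,"ax": 0,"ay": 0,"az": 0,"hand": -1}

```text
time_s: 3.5
tool_pos: [599.6, -25.2, 76.0]
tool_rot: [-0.136, 0.991, -0.0, 0.0]
contact_force: [-1.3, 1.0, 2.7]
width: 0.3
```

Call:
carry_out:
  increments:
    - {"x": 0,"y": 0,"z": 1,"ax": 0,"ay": 0,"az": 0,"hand": -1}
    - {"x": 0,"y": 0,"z": 1,"ax": 0,"ay": 0,"az": 0,"hand": -1}

```text
time_s: 3.75
tool_pos: [599.9, -25.2, 75.7]
tool_rot: [-0.136, 0.991, -0.0, 0.0]
contact_force: [-3.2, -0.1, 12.3]
width: -0.2
```

Contact at z of about 76, as expected, and the stiffness is about 10 N/mm. I'll roll out of the slot in small steps, following the rise.

Call:
carry_out:
  increments:
    - {"x": 1,"y": 0,"z": -0.2,"ax": 0,"ay": 0,"az": 0,"hand": -1}
    - {"x": 2,"y": 0,"z": -0.45,"ax": 0,"ay": 0,"az": 0,"hand": -1}
    - {"x": 3,"y": 0,"z": -0.7,"ax": 0,"ay": 0,"az": 0,"hand": -1}

```text
time_s: 4.12
tool_pos: [597.5, -25.9, 76.4]
tool_rot: [-0.136, 0.991, -0.0, 0.001]
contact_force: [2.5, 3.0, 7.4]
width: -0.1
```

Run:
```python
from h import *
rep();wlook()
```

```text
t 4.125 pos [597.52 -25.86  76.38] plate x,y 93.98 12.79 F [2.5  3.02 7.45] w -0.1 q [-0.17  0.29  1.59  0.    1.26 -2.02] xaz -2.8683 z [ 0.0023  0.     -1.    ]
 red [563.2  77. ] 1455 [455.8  66.6  50. ]
 red [35.3 86. ] 1173 [ 531.7 -203.8   50. ]
 red [561.3 142.1] 1474 [489.3  75.9  50. ]
 red [ 38.1 148.1] 1012 [ 565.3 -193.9   50. ]
 mark [510.5  -63.83]
 stripe px [216. 293.] 1870 plate x mean 86.32 (sd 1.53) y -73.5..5.7 mid -33.9 tilt -0.0005
 stripe px [399. 293.] 1459 plate x mean 86.29 (sd 1.47) y 19.0..80.7 mid 49.9 tilt -0.0030
```

Call:
carry_out:
  increments:
    - {"x": 1,"y": 0,"z": 0.0,"ax": 0,"ay": 0,"az": 0,"hand": -1}
    - {"x": 2,"y": 0,"z": -0.2,"ax": 0,"ay": 0,"az": 0,"hand": -1}
    - {"x": 3,"y": 0,"z": -0.4,"ax": 0,"ay": 0,"az": 0,"hand": -1}
    - {"x": 4,"y": 0,"z": -0.6,"ax": 0,"ay": 0,"az": 0,"hand": -1}

```text
time_s: 4.68
tool_pos: [593.8, -26.9, 77.2]
tool_rot: [-0.136, 0.991, -0.0, 0.001]
contact_force: [2.2, 3.3, 10.0]
width: 0.1
```

Run:
```python
from h import *
rep();wlook(77)
```

```text
t 4.675 pos [593.82 -26.91  77.24] plate x,y 90.14 12.77 F [ 2.19  3.27 10.04] w 0.1 q [-0.18  0.28  1.6   0.    1.26 -2.02] xaz -2.8683 z [ 0.0028  0.     -1.    ]
 red [562.2  84.2] 1465 [455.8  66.4  50. ]
 red [36.3 92.5] 1155 [ 531.5 -203.8   50. ]
 red [559.9 149.1] 1470 [489.3  75.8  50. ]
 red [ 39.6 154.7] 1065 [ 565.2 -193.9   50. ]
 mark [510.47 -63.87]
 stripe px [297. 293.] 3376 plate x mean 82.26 (sd 1.51) y -73.4..80.7 mid 3.6 tilt -0.0004
```

Call:
carry_out:
  increments:
    - {"x": 1.5,"y": 0,"z": -0.2,"ax": 0,"ay": 0,"az": 0,"hand": -1}
    - {"x": 3,"y": 0,"z": -0.4,"ax": 0,"ay": 0,"az": 0,"hand": -1}
    - {"x": 4.5,"y": 0,"z": -0.55,"ax": 0,"ay": 0,"az": 0,"hand": -1}
    - {"x": 6,"y": 0,"z": -0.65,"ax": 0,"ay": 0,"az": 0,"hand": -1}

```text
time_s: 5.22
tool_pos: [588.0, -28.5, 78.1]
tool_rot: [-0.136, 0.991, -0.0, 0.001]
contact_force: [0.9, 2.4, 12.5]
width: -0.2
```

Run:
```python
from h import *
rep();wlook(78,tag="w3")
```

```text
t 5.225 pos [588.01 -28.53  78.06] plate x,y 84.11 12.78 F [ 0.87  2.42 12.52] w -0.2 q [-0.18  0.27  1.61  0.    1.26 -2.02] xaz -2.8683 z [ 0.0028  0.     -1.    ]
 red [561.2  95.3] 1466 [455.8  66.4  50. ]
 red [ 37.5 102.6] 1057 [ 531.2 -203.7   50. ]
 red [558.3 160.1] 1437 [489.2  75.8  50. ]
 red [ 41.3 164.9] 1134 [ 565.1 -194.    50. ]
 mark [510.31 -63.88]
 stripe px [296. 292.] 3408 plate x mean 75.75 (sd 1.51) y -73.3..80.5 mid 3.6 tilt -0.0007
```

Call:
carry_out:
  increments:
    - {"x": 2,"y": 0,"z": -0.1,"ax": 0,"ay": 0,"az": 0,"hand": -1}
    - {"x": 4,"y": 0,"z": -0.2,"ax": 0,"ay": 0,"az": 0,"hand": -1}
    - {"x": 6.5,"y": 0,"z": -0.3,"ax": 0,"ay": 0,"az": 0,"hand": -1}
    - {"x": 9,"y": 0,"z": -0.3,"ax": 0,"ay": 0,"az": 0,"hand": -1}
    - {"x": 11.5,"y": 0,"z": -0.3,"ax": 0,"ay": 0,"az": 0,"hand": -1}

```text
time_s: 5.9
tool_pos: [576.8, -31.7, 78.4]
tool_rot: [-0.136, 0.991, -0.0, 0.001]
contact_force: [-0.9, 2.7, 13.7]
width: -0.0
```

Run:
```python
from h import *
rep();wlook(78,tag="w4")
```

```text
t 5.9 pos [576.79 -31.69  78.37] plate x,y 72.45 12.78 F [-0.88  2.74 13.74] w -0.0 q [-0.19  0.25  1.64  0.    1.25 -2.03] xaz -2.8683 z [ 2.6e-03 -1.0e-04 -1.0e+00]
 red [560.5 116.9] 1447 [455.7  66.5  50. ]
 red [ 51.  121.4] 485 [ 528.9 -194.1   50. ]
 red [ 23.6 125.7] 349 [ 534.3 -216.1   50. ]
 red [555.9 181.7] 1433 [489.2  75.8  50. ]
 red [ 43.6 185.1] 1150 [ 565.  -194.2   50. ]
 stripe px [299. 290.] 3239 plate x mean 63.62 (sd 1.42) y -73.3..80.6 mid 3.6 tilt 0.0003
```

View pics/w4.png

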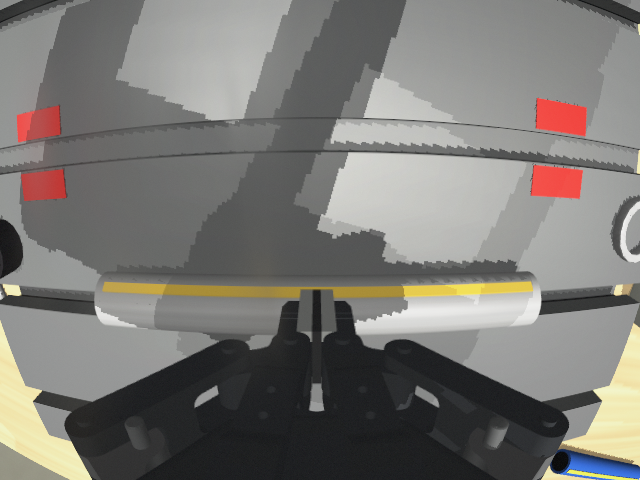

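Call:
carry_out:
  increments:
    - {"x": 2.5,"y": 0,"z": -0.1,"ax": 0,"ay": 0,"az": 0,"hand": -1}
    - {"x": 5,"y": 0,"z": -0.1,"ax": 0,"ay": 0,"az": 0,"hand": -1}
    - {"x": 7.5,"y": 0,"z": -0.1,"ax": 0,"ay": 0,"az": 0,"hand": -1}
    - {"x": 7.5,"y": 0,"z": -1.0,"ax": 0,"ay": 0,"az": 0,"hand": -1}
    - {"x": 7.5,"y": 0,"z": -6.1,"ax": 0,"ay": 0,"az": 0,"hand": -1}

```text
time_s: 6.58
tool_pos: [568.5, -33.8, 83.0]
tool_rot: [-0.136, 0.991, 0.0, -0.0]
contact_force: [0.2, 0.3, 0.3]
width: -0.2
```

```bash
cat >> h.py <<'E'
def tube_body(c,s,zc=64.3):
    # silhouette of the tube: print depth-based crest position on plate frame from wrist z_map
    K=c["camera_matrix"];D=c["z_map"];T=c["T_tool_cam"];R=Rn.from_quat(s["tool_rot"]).as_matrix()
    v,u=np.mgrid[100:480,0:640];d=D[100:480,0:640]
    x=(u-K[0,2])/K[0,0];y=(v-K[1,2])/K[1,1];th=np.hypot(x,y)+1e-9
    f=np.tan(th)/th
    P=np.stack([x*f*d,y*f*d,d],-1)[d>0]
    W=(P@T[:3,:3].T+T[:3,3])@R.T+s["tool_pos"]
    q=W[:,:2]-MARK;px=q@PX;py=q@PY
    for lo,hi in((-80,-35),(45,100)):
        m=(py>lo)&(py<hi)&(W[:,2]>70)&(W[:,2]<82)&(px>-30)&(px<110)
        if m.sum()<50: print(" body few",m.sum());continue
        X,Z=px[m],W[m,2];A=np.c_[2*X,2*Z,np.ones(len(X))]
        b=np.linalg.lstsq(A,X**2+Z**2,rcond=None)[0]
        top=Z>np.percentile(Z,80)
        print(" body y(%d..%d) n%d circle x %.1f z %.1f r %.1f; crest x %.1f z %.1f"%(lo,hi,m.sum(),b[0],b[1],np.sqrt(b[2]+b[0]**2+b[1]**2),X[top].mean(),np.percentile(Z,98)))
E
python3 - <<'E'
from h import *
rep();s,c=wlook(77,tag="w5");tube_body(c,s)
E
```

```text
t 6.575 pos [568.51 -33.81  83.01] plate x,y 63.9 12.98 F [0.19 0.35 0.32] w -0.2 q [-0.19  0.23  1.65 -0.    1.26 -2.04] xaz -2.8684 z [-8.e-04 -0.e+00 -1.e+00]
 red [554.3 132.3] 1409 [455.5  66.4  50. ]
 red [ 53.9 137.2] 615 [ 529.6 -196.1   50. ]
 red [ 26.7 139.8] 187 [ 534.5 -218.4   50. ]
 red [549.1 195.6] 1348 [489.   75.9  50. ]
 red [ 50.1 198.4] 1111 [ 565.  -194.2   50. ]
 stripe px [300. 288.] 2871 plate x mean 56.26 (sd 1.24) y -76.1..83.2 mid 3.5 tilt -0.0001
 body y(-80..-35) n3832 circle x 72.8 z 63.7 r 13.7; crest x 72.6 z 78.1
 body y(45..100) n4889 circle x 72.8 z 64.0 r 13.4; crest x 72.8 z 78.0
```

The depth crest puts the tube at x=72.8, which matches the no-slip prediction of 72.7, and it sits still on the flat. Second stroke.

Call:
carry_out:
  increments:
    - {"x": -8,"y": 0,"z": 0,"ax": 0,"ay": 0,"az": 0,"hand": -1}
    - {"x": -16.5,"y": 0,"z": 0,"ax": 0,"ay": 0,"az": 0,"hand": -1}
    - {"x": -16.5,"y": 0,"z": 3.5,"ax": 0,"ay": 0,"az": 0,"hand": -1}
    - {"x": -16.5,"y": 0,"z": 5.2,"ax": 0,"ay": 0,"az": 0,"hand": -1}
    - {"x": -16.5,"y": 0,"z": 5.7,"ax": 0,"ay": 0,"az": 0,"hand": -1}

```text
time_s: 7.25
tool_pos: [585.2, -29.2, 78.3]
tool_rot: [-0.136, 0.991, -0.0, 0.001]
contact_force: [-1.2, 2.2, 16.1]
width: -0.3
```

Call:
carry_out:
  increments:
    - {"x": 2,"y": 0,"z": 0,"ax": 0,"ay": 0,"az": 0,"hand": -1}
    - {"x": 5,"y": 0,"z": 0,"ax": 0,"ay": 0,"az": 0,"hand": -1}
    - {"x": 8,"y": 0,"z": 0,"ax": 0,"ay": 0,"az": 0,"hand": -1}
    - {"x": 11,"y": 0,"z": 0,"ax": 0,"ay": 0,"az": 0,"hand": -1}
    - {"x": 14,"y": 0,"z": 0,"ax": 0,"ay": 0,"az": 0,"hand": -1}

```text
time_s: 7.88
tool_pos: [571.6, -33.0, 78.4]
tool_rot: [-0.136, 0.991, -0.0, 0.001]
contact_force: [-0.8, 2.7, 12.9]
width: -0.0
```

Run:
```python
from h import *
rep();s,c=wlook(77);tube_body(c,s)
```

```text
t 7.875 pos [571.63 -33.02  78.37] plate x,y 67.12 12.9 F [-0.81  2.72 12.9 ] w -0.0 q [-0.19  0.24  1.65  0.    1.25 -2.04] xaz -2.8683 z [ 0.0018  0.     -1.    ]
 red [559.9 126.7] 1451 [455.6  66.5  50. ]
 red [ 51.5 131. ] 471 [ 528.9 -194.    50. ]
 red [ 23.1 135.3] 302 [ 534.6 -216.8   50. ]
 red [554.7 191.4] 1405 [489.1  75.9  50. ]
 red [ 44.8 194.4] 1132 [ 565.  -194.1   50. ]
 stripe px [302. 264.] 1536 plate x mean 46.31 (sd 0.61) y -71.0..79.0 mid 4.0 tilt -0.0001
 body y(-80..-35) n4115 circle x 66.0 z 64.1 r 13.3; crest x 65.7 z 78.0
 body y(45..100) n5265 circle x 66.0 z 64.3 r 13.2; crest x 65.7 z 78.0
```

Call:
carry_out:
  increments:
    - {"x": 4,"y": 0,"z": -0.2,"ax": 0,"ay": 0,"az": 0,"hand": -1}
    - {"x": 8,"y": 0,"z": -0.2,"ax": 0,"ay": 0,"az": 0,"hand": -1}
    - {"x": 12,"y": 0,"z": -0.2,"ax": 0,"ay": 0,"az": 0,"hand": -1}
    - {"x": 16,"y": 0,"z": -0.2,"ax": 0,"ay": 0,"az": 0,"hand": -1}
    - {"x": 16,"y": 0,"z": -0.2,"ax": 0,"ay": 0,"az": 0,"hand": -1}

```text
time_s: 8.55
tool_pos: [555.9, -37.5, 78.4]
tool_rot: [-0.136, 0.991, -0.0, 0.001]
contact_force: [-0.3, 1.1, 10.9]
width: 0.1
```

Call:
carry_out:
  increments:
    - {"x": 0,"y": 0,"z": -1,"ax": 0,"ay": 0,"az": 0,"hand": -1}
    - {"x": 0,"y": 0,"z": -6,"ax": 0,"ay": 0,"az": 0,"hand": -1}
    - {"x": 0,"y": 0,"z": -6,"ax": 0,"ay": 0,"az": 0,"hand": -1}

```text
time_s: 8.93
tool_pos: [555.8, -37.5, 83.9]
tool_rot: [-0.136, 0.991, -0.0, 0.0]
contact_force: [-0.2, 0.0, -0.4]
width: 0.0
```

Run:
```python
from h import *
rep();s,c=wlook(77);tube_body(c,s)
```

```text
t 8.925 pos [555.84 -37.53  83.93] plate x,y 50.7 12.83 F [-0.16  0.02 -0.39] w 0.0 q [-0.21  0.21  1.68 -0.    1.26 -2.05] xaz -2.8684 z [ 3.e-04 -2.e-04 -1.e+00]
 red [552.2 156.2] 1390 [455.5  66.4  50. ]
 red [ 55.3 160.4] 698 [ 529.9 -197.3   50. ]
 red [ 27.6 164.1] 81 [ 536.2 -220.    50. ]
 red [545.6 218.7] 1317 [489.1  75.9  50. ]
 red [ 54.3 219.9] 1083 [ 564.8 -194.3   50. ]
 stripe px [302. 273.] 533 plate x mean 36.59 (sd 0.23) y -75.1..82.1 mid 3.5 tilt 0.0004
 body y(-80..-35) n3707 circle x 57.7 z 64.4 r 13.1; crest x 57.4 z 78.1
 body y(45..100) n4795 circle x 57.7 z 64.3 r 13.2; crest x 57.6 z 78.0
```

Call:
carry_out:
  increments:
    - {"x": -8,"y": 0,"z": 0,"ax": 0,"ay": 0,"az": 0,"hand": -1}
    - {"x": -15,"y": 0,"z": 0,"ax": 0,"ay": 0,"az": 0,"hand": -1}
    - {"x": -15,"y": 0,"z": 3.5,"ax": 0,"ay": 0,"az": 0,"hand": -1}
    - {"x": -15,"y": 0,"z": 5.2,"ax": 0,"ay": 0,"az": 0,"hand": -1}
    - {"x": -15,"y": 0,"z": 5.8,"ax": 0,"ay": 0,"az": 0,"hand": -1}

```text
time_s: 9.6
tool_pos: [570.5, -33.3, 78.4]
tool_rot: [-0.136, 0.991, -0.0, 0.0]
contact_force: [-1.8, 1.4, 11.1]
width: 0.3
```

Call:
carry_out:
  increments:
    - {"x": 3,"y": 0,"z": 0,"ax": 0,"ay": 0,"az": 0,"hand": -1}
    - {"x": 6,"y": 0,"z": 0,"ax": 0,"ay": 0,"az": 0,"hand": -1}
    - {"x": 9,"y": 0,"z": 0,"ax": 0,"ay": 0,"az": 0,"hand": -1}
    - {"x": 12,"y": 0,"z": 0,"ax": 0,"ay": 0,"az": 0,"hand": -1}
    - {"x": 15,"y": 0,"z": 0,"ax": 0,"ay": 0,"az": 0,"hand": -1}

```text
time_s: 10.22
tool_pos: [555.9, -37.4, 78.4]
tool_rot: [-0.136, 0.991, -0.0, 0.001]
contact_force: [-1.0, 2.3, 8.4]
width: 0.0
```

Call:
carry_out:
  increments:
    - {"x": 4,"y": 0,"z": 0,"ax": 0,"ay": 0,"az": 0,"hand": -1}
    - {"x": 8,"y": 0,"z": 0,"ax": 0,"ay": 0,"az": 0,"hand": -1}
    - {"x": 12,"y": 0,"z": 0,"ax": 0,"ay": 0,"az": 0,"hand": -1}
    - {"x": 15.5,"y": 0,"z": 0,"ax": 0,"ay": 0,"az": 0,"hand": -1}
    - {"x": 15.5,"y": 0,"z": 0,"ax": 0,"ay": 0,"az": 0,"hand": -1}

```text
time_s: 10.85
tool_pos: [540.8, -41.6, 78.4]
tool_rot: [-0.136, 0.991, -0.0, 0.0]
contact_force: [-0.2, 1.6, 7.5]
width: -0.1
```

Call:
carry_out:
  increments:
    - {"x": 0,"y": 0,"z": -1,"ax": 0,"ay": 0,"az": 0,"hand": -1}
    - {"x": 0,"y": 0,"z": -6,"ax": 0,"ay": 0,"az": 0,"hand": -1}
    - {"x": 0,"y": 0,"z": -6,"ax": 0,"ay": 0,"az": 0,"hand": -1}

```text
time_s: 11.22
tool_pos: [541.0, -41.7, 84.2]
tool_rot: [-0.136, 0.991, -0.0, 0.0]
contact_force: [0.0, 0.2, 0.7]
width: -0.2
```

Run:
```python
from h import *
rep();s,c=wlook(77,tag="w6");tube_body(c,s)
```

```text
t 11.225 pos [540.97 -41.71  84.22] plate x,y 35.26 12.83 F [0.03 0.21 0.72] w -0.2 q [-0.22  0.18  1.71 -0.    1.25 -2.06] xaz -2.8684 z [ 5.e-04 -2.e-04 -1.e+00]
 red [549.5 184. ] 1358 [455.4  66.4  50. ]
 red [ 50.8 187.5] 1062 [ 531.4 -203.1   50. ]
 red [ 58.7 244.9] 1044 [ 564.8 -194.4   50. ]
 red [541.4 244.8] 1258 [488.9  75.8  50. ]
 mark [510.13 -63.82]
 body y(-80..-35) n3703 circle x 42.3 z 64.4 r 13.1; crest x 42.1 z 78.0
 body y(45..100) n4775 circle x 42.4 z 64.3 r 13.1; crest x 42.1 z 78.0
```

View pics/w6.png

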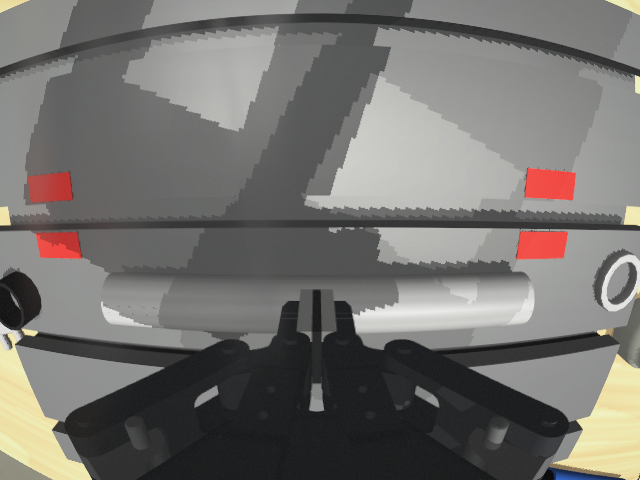

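The tube is at x=42.3 with the stripe underneath (half turn), rolled there under an 8–11 N press. Next stroke, 31 mm.

Call:
carry_out:
  increments:
    - {"x": -8,"y": 0,"z": 0,"ax": 0,"ay": 0,"az": 0,"hand": -1}
    - {"x": -15,"y": 0,"z": 0,"ax": 0,"ay": 0,"az": 0,"hand": -1}
    - {"x": -15,"y": 0,"z": 3.5,"ax": 0,"ay": 0,"az": 0,"hand": -1}
    - {"x": -15,"y": 0,"z": 5.4,"ax": 0,"ay": 0,"az": 0,"hand": -1}
    - {"x": -15,"y": 0,"z": 6,"ax": 0,"ay": 0,"az": 0,"hand": -1}

```text
time_s: 11.9
tool_pos: [555.6, -37.5, 78.4]
tool_rot: [-0.136, 0.991, -0.0, 0.0]
contact_force: [-0.9, 2.6, 12.0]
width: 0.1
```

Call:
carry_out:
  increments:
    - {"x": 3,"y": 0,"z": 0,"ax": 0,"ay": 0,"az": 0,"hand": -1}
    - {"x": 6,"y": 0,"z": 0,"ax": 0,"ay": 0,"az": 0,"hand": -1}
    - {"x": 9,"y": 0,"z": 0,"ax": 0,"ay": 0,"az": 0,"hand": -1}
    - {"x": 12,"y": 0,"z": 0,"ax": 0,"ay": 0,"az": 0,"hand": -1}
    - {"x": 15,"y": 0,"z": 0,"ax": 0,"ay": 0,"az": 0,"hand": -1}

```text
time_s: 12.52
tool_pos: [541.0, -41.6, 78.5]
tool_rot: [-0.136, 0.991, -0.0, 0.001]
contact_force: [0.9, 2.6, 8.6]
width: -0.0
```

Call:
carry_out:
  increments:
    - {"x": 4,"y": 0,"z": 0,"ax": 0,"ay": 0,"az": 0,"hand": -1}
    - {"x": 8,"y": 0,"z": 0,"ax": 0,"ay": 0,"az": 0,"hand": -1}
    - {"x": 12,"y": 0,"z": 0,"ax": 0,"ay": 0,"az": 0,"hand": -1}
    - {"x": 15.5,"y": 0,"z": 0,"ax": 0,"ay": 0,"az": 0,"hand": -1}
    - {"x": 15.5,"y": 0,"z": 0,"ax": 0,"ay": 0,"az": 0,"hand": -1}

```text
time_s: 13.15
tool_pos: [525.9, -45.8, 78.4]
tool_rot: [-0.136, 0.991, -0.0, 0.0]
contact_force: [-0.7, 1.6, 8.3]
width: -0.1
```

Call:
carry_out:
  increments:
    - {"x": 0,"y": 0,"z": -1,"ax": 0,"ay": 0,"az": 0,"hand": -1}
    - {"x": 0,"y": 0,"z": -6,"ax": 0,"ay": 0,"az": 0,"hand": -1}
    - {"x": 0,"y": 0,"z": -6,"ax": 0,"ay": 0,"az": 0,"hand": -1}

```text
time_s: 13.52
tool_pos: [526.0, -45.9, 84.2]
tool_rot: [-0.136, 0.991, -0.0, 0.0]
contact_force: [-0.1, -0.2, 0.2]
width: -0.2
```

Run:
```python
from h import *
rep();s,c=wlook(77,tag="w7");tube_body(c,s)
```

```text
t 13.525 pos [526.04 -45.88  84.22] plate x,y 19.76 12.85 F [-0.11 -0.24  0.24] w -0.2 q [-0.23  0.15  1.75 -0.    1.25 -2.08] xaz -2.8683 z [ 5.e-04 -3.e-04 -1.e+00]
 red [546.2 211.5] 1331 [455.4  66.3  50. ]
 red [ 53.6 213.3] 1088 [ 531.3 -203.7   50. ]
 red [ 63.4 269.1] 986 [ 564.7 -194.5   50. ]
 red [539.8 268.5] 990 [487.4  77.5  50. ]
 mark [509.68 -63.6 ]
 body y(-80..-35) n3682 circle x 27.0 z 64.4 r 13.1; crest x 26.9 z 78.0
 body y(45..100) n4742 circle x 27.1 z 64.4 r 13.1; crest x 27.0 z 78.0
```

Tube at 27.0. The next stroke is 28 mm, to stop short of the slot edge at about x=13.

Call:
carry_out:
  increments:
    - {"x": -8,"y": 0,"z": 0,"ax": 0,"ay": 0,"az": 0,"hand": -1}
    - {"x": -15,"y": 0,"z": 0,"ax": 0,"ay": 0,"az": 0,"hand": -1}
    - {"x": -15,"y": 0,"z": 3.5,"ax": 0,"ay": 0,"az": 0,"hand": -1}
    - {"x": -15,"y": 0,"z": 5.4,"ax": 0,"ay": 0,"az": 0,"hand": -1}
    - {"x": -15,"y": 0,"z": 6,"ax": 0,"ay": 0,"az": 0,"hand": -1}

```text
time_s: 14.2
tool_pos: [540.6, -41.7, 78.4]
tool_rot: [-0.136, 0.991, -0.0, 0.0]
contact_force: [-1.1, 2.7, 12.5]
width: -0.2
```

Call:
carry_out:
  increments:
    - {"x": 3,"y": 0,"z": 0,"ax": 0,"ay": 0,"az": 0,"hand": -1}
    - {"x": 6,"y": 0,"z": 0,"ax": 0,"ay": 0,"az": 0,"hand": -1}
    - {"x": 9,"y": 0,"z": 0,"ax": 0,"ay": 0,"az": 0,"hand": -1}
    - {"x": 12,"y": 0,"z": 0,"ax": 0,"ay": 0,"az": 0,"hand": -1}
    - {"x": 15,"y": 0,"z": 0,"ax": 0,"ay": 0,"az": 0,"hand": -1}

```text
time_s: 14.82
tool_pos: [526.1, -45.8, 78.4]
tool_rot: [-0.136, 0.991, -0.0, 0.001]
contact_force: [-0.1, 1.9, 9.3]
width: 0.2
```

Call:
carry_out:
  increments:
    - {"x": 3,"y": 0,"z": 0,"ax": 0,"ay": 0,"az": 0,"hand": -1}
    - {"x": 6,"y": 0,"z": 0,"ax": 0,"ay": 0,"az": 0,"hand": -1}
    - {"x": 9,"y": 0,"z": 0,"ax": 0,"ay": 0,"az": 0,"hand": -1}
    - {"x": 12,"y": 0,"z": 0,"ax": 0,"ay": 0,"az": 0,"hand": -1}
    - {"x": 12,"y": 0,"z": 0,"ax": 0,"ay": 0,"az": 0,"hand": -1}

```text
time_s: 15.45
tool_pos: [514.4, -49.0, 78.4]
tool_rot: [-0.136, 0.991, -0.0, 0.0]
contact_force: [-0.3, 1.9, 8.7]
width: 0.4
```

Call:
carry_out:
  increments:
    - {"x": 0,"y": 0,"z": -1,"ax": 0,"ay": 0,"az": 0,"hand": -1}
    - {"x": 0,"y": 0,"z": -6,"ax": 0,"ay": 0,"az": 0,"hand": -1}
    - {"x": 0,"y": 0,"z": -6,"ax": 0,"ay": 0,"az": 0,"hand": -1}

```text
time_s: 15.82
tool_pos: [514.5, -49.1, 84.2]
tool_rot: [-0.136, 0.991, -0.0, 0.0]
contact_force: [0.5, -0.6, 0.1]
width: 0.2
```

Run:
```python
from h import *
rep();s,c=wlook(77,tag="w8");tube_body(c,s)
```

```text
t 15.825 pos [514.48 -49.14  84.21] plate x,y 7.74 12.84 F [ 0.47 -0.55  0.05] w 0.2 q [-0.24  0.13  1.77 -0.    1.24 -2.09] xaz -2.8684 z [ 4.e-04 -3.e-04 -1.e+00]
 red [543.5 232. ] 1284 [455.2  66.4  50. ]
 red [ 56.6 232.8] 1056 [ 531.1 -203.9   50. ]
 red [ 67.4 287.2] 944 [ 564.6 -194.6   50. ]
 red [545.  287.3] 548 [485.7  84.3  50. ]
 mark [509.14 -61.93]
 body y(-80..-35) n3835 circle x 13.7 z 64.0 r 13.5; crest x 13.4 z 78.0
 body y(45..100) n4943 circle x 13.8 z 63.8 r 13.6; crest x 13.3 z 78.0
```

View pics/w8.png

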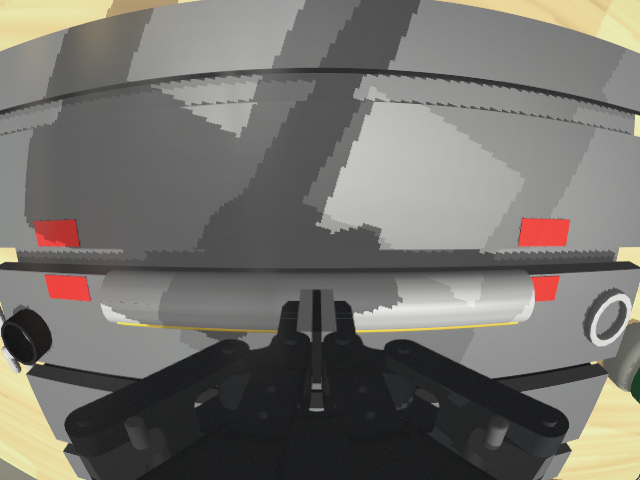

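Tube at 13.5, with the edge at about 7.6. Final stroke: position, roll to the edge, then follow it down the drop in small steps with readings.

Call:
carry_out:
  increments:
    - {"x": -7,"y": 0,"z": 0,"ax": 0,"ay": 0,"az": 0,"hand": -1}
    - {"x": -14,"y": 0,"z": 0,"ax": 0,"ay": 0,"az": 0,"hand": -1}
    - {"x": -14,"y": 0,"z": 3.5,"ax": 0,"ay": 0,"az": 0,"hand": -1}
    - {"x": -14,"y": 0,"z": 5.4,"ax": 0,"ay": 0,"az": 0,"hand": -1}
    - {"x": -14,"y": 0,"z": 6,"ax": 0,"ay": 0,"az": 0,"hand": -1}

```text
time_s: 16.5
tool_pos: [528.1, -45.2, 78.4]
tool_rot: [-0.136, 0.991, -0.0, 0.0]
contact_force: [-0.4, 2.4, 12.1]
width: -0.2
```

Call:
carry_out:
  increments:
    - {"x": 2,"y": 0,"z": 0,"ax": 0,"ay": 0,"az": 0,"hand": -1}
    - {"x": 4,"y": 0,"z": 0.1,"ax": 0,"ay": 0,"az": 0,"hand": -1}
    - {"x": 6,"y": 0,"z": 0.2,"ax": 0,"ay": 0,"az": 0,"hand": -1}
    - {"x": 8,"y": 0,"z": 0.2,"ax": 0,"ay": 0,"az": 0,"hand": -1}
    - {"x": 10,"y": 0,"z": 0.2,"ax": 0,"ay": 0,"az": 0,"hand": -1}

```text
time_s: 17.12
tool_pos: [518.5, -47.9, 78.4]
tool_rot: [-0.136, 0.991, -0.0, 0.001]
contact_force: [-0.9, 3.5, 10.9]
width: -0.5
```

Run:
```python
from h import *
rep();s,c=wlook(77);tube_body(c,s);rep()
```

```text
t 17.125 pos [518.53 -47.86  78.41] plate x,y 11.99 12.98 F [-0.91  3.48 10.87] w -0.5 q [-0.24  0.14  1.77  0.    1.23 -2.08] xaz -2.8683 z [ 1.4e-03  1.0e-04 -1.0e+00]
 red [549.7 227.6] 1343 [455.3  66.4  50. ]
 red [ 49.6 228.3] 1097 [ 531.  -203.7   50. ]
 red [ 60.8 284.4] 980 [ 564.6 -194.4   50. ]
 red [553.2 284.7] 481 [485.5  85.9  50. ]
 mark [509.11 -61.48]
 body y(-80..-35) n4234 circle x 9.2 z 63.6 r 13.9; crest x 8.6 z 78.1
 body y(45..100) n5393 circle x 9.1 z 63.8 r 13.7; crest x 8.7 z 78.1
t 17.175 pos [518.39 -47.92  78.42] plate x,y 11.84 12.95 F [-0.99  3.8  11.02] w -0.1 q [-0.24  0.14  1.77  0.    1.23 -2.08] xaz -2.8684 z [ 0.0014  0.     -1.    ]
```

Call:
carry_out:
  increments:
    - {"x": 1.5,"y": 0,"z": 0.1,"ax": 0,"ay": 0,"az": 0,"hand": -1}
    - {"x": 3,"y": 0,"z": 0.2,"ax": 0,"ay": 0,"az": 0,"hand": -1}
    - {"x": 4.5,"y": 0,"z": 0.25,"ax": 0,"ay": 0,"az": 0,"hand": -1}
    - {"x": 6,"y": 0,"z": 0.35,"ax": 0,"ay": 0,"az": 0,"hand": -1}

```text
time_s: 17.68
tool_pos: [512.8, -49.5, 78.2]
tool_rot: [-0.136, 0.991, -0.0, 0.001]
contact_force: [-2.2, 2.9, 13.9]
width: -0.1
```

Run:
```python
from h import *
rep();c=camera("wrist");s,R=rep();tube_body(c,s)
```

```text
t 17.675 pos [512.82 -49.49  78.2 ] plate x,y 6.05 12.95 F [-2.19  2.9  13.95] w -0.1 q [-0.25  0.13  1.78  0.    1.23 -2.09] xaz -2.8684 z [ 0.0016  0.     -1.    ]
t 17.725 pos [512.66 -49.52  78.17] plate x,y 5.89 12.97 F [-1.1   2.66 13.87] w -0.0 q [-0.25  0.13  1.78  0.    1.23 -2.09] xaz -2.8683 z [ 0.0014 -0.     -1.    ]
 body y(-80..-35) n4068 circle x 6.1 z 64.0 r 13.4; crest x 6.6 z 78.0
 body y(45..100) n5177 circle x 6.1 z 64.1 r 13.3; crest x 6.7 z 78.0
```

Call:
carry_out:
  increments:
    - {"x": 1.5,"y": 0,"z": 0.15,"ax": 0,"ay": 0,"az": 0,"hand": -1}
    - {"x": 3,"y": 0,"z": 0.32,"ax": 0,"ay": 0,"az": 0,"hand": -1}
    - {"x": 4.5,"y": 0,"z": 0.54,"ax": 0,"ay": 0,"az": 0,"hand": -1}

```text
time_s: 18.1
tool_pos: [508.4, -50.7, 77.8]
tool_rot: [-0.136, 0.991, -0.0, 0.001]
contact_force: [-2.0, 3.2, 15.7]
width: 0.2
```

Run:
```python
from h import *
c=camera("wrist");s,R=rep();tube_body(c,s)
```

```text
t 18.15 pos [508.26 -50.78  77.7 ] plate x,y 1.31 12.95 F [-2.9   3.22 15.64] w -0.3 q [-0.25  0.12  1.79  0.    1.23 -2.09] xaz -2.8683 z [ 1.3e-03 -1.0e-04 -1.0e+00]
 body y(-80..-35) n3877 circle x 3.9 z 64.4 r 12.7; crest x 4.8 z 77.8
 body y(45..100) n5024 circle x 4.0 z 64.4 r 12.7; crest x 4.8 z 77.8
```

Call:
carry_out:
  increments:
    - {"x": 1.5,"y": 0,"z": 0.25,"ax": 0,"ay": 0,"az": 0,"hand": -1}
    - {"x": 3,"y": 0,"z": 0.52,"ax": 0,"ay": 0,"az": 0,"hand": -1}
    - {"x": 4,"y": 0,"z": 0.75,"ax": 0,"ay": 0,"az": 0,"hand": -1}

```text
time_s: 18.52
tool_pos: [504.5, -51.9, 77.1]
tool_rot: [-0.136, 0.991, -0.0, 0.001]
contact_force: [-4.0, 3.2, 17.0]
width: 0.0
```

Run:
```python
from h import *
c=camera("wrist");s,R=rep();tube_body(c,s)
```

```text
t 18.575 pos [504.42 -51.87  77.09] plate x,y -2.68 12.94 F [-5.55  2.69 18.39] w 0.0 q [-0.25  0.11  1.8   0.    1.22 -2.1 ] xaz -2.8683 z [ 1.3e-03 -2.0e-04 -1.0e+00]
 body y(-80..-35) n3686 circle x 2.2 z 64.6 r 12.0; crest x 2.4 z 77.5
 body y(45..100) n4776 circle x 2.2 z 64.5 r 12.1; crest x 2.5 z 77.5
```

Call:
carry_out:
  increments:
    - {"x": 1,"y": 0,"z": 0.1,"ax": 0,"ay": 0,"az": 0,"hand": -1}
    - {"x": 2,"y": 0,"z": 0.35,"ax": 0,"ay": 0,"az": 0,"hand": -1}
    - {"x": 3,"y": 0,"z": 0.6,"ax": 0,"ay": 0,"az": 0,"hand": -1}

```text
time_s: 18.95
tool_pos: [501.5, -52.7, 76.4]
tool_rot: [-0.136, 0.991, -0.0, 0.0]
contact_force: [-6.5, 2.3, 18.1]
width: -0.0
```

Run:
```python
from h import *
c=camera("wrist");s,R=rep();tube_body(c,s)
```

```text
t 19.0 pos [501.35 -52.76  76.39] plate x,y -5.88 12.91 F [-6.69  0.84 18.83] w 0.2 q [-0.26  0.11  1.81 -0.    1.22 -2.1 ] xaz -2.8683 z [ 8.e-04 -3.e-04 -1.e+00]
 body y(-80..-35) n3537 circle x 0.9 z 64.3 r 11.7; crest x -0.0 z 76.8
 body y(45..100) n4573 circle x 1.0 z 64.2 r 11.9; crest x 0.1 z 76.8
```

Call:
carry_out:
  increments:
    - {"x": 0.7,"y": 0,"z": 0.0,"ax": 0,"ay": 0,"az": 0,"hand": -1}
    - {"x": 1.4,"y": 0,"z": 0.15,"ax": 0,"ay": 0,"az": 0,"hand": -1}
    - {"x": 1.8,"y": 0,"z": 0.2,"ax": 0,"ay": 0,"az": 0,"hand": -1}

```text
time_s: 19.38
tool_pos: [499.5, -53.2, 75.9]
tool_rot: [-0.136, 0.991, -0.0, 0.0]
contact_force: [-6.4, 1.3, 13.9]
width: 0.0
```

Run:
```python
from h import *
c=camera("wrist");s,R=rep();tube_body(c,s)
```

```text
t 19.425 pos [499.46 -53.27  75.93] plate x,y -7.83 12.93 F [-5.57 -0.05 14.53] w 0.3 q [-0.26  0.11  1.81 -0.    1.22 -2.1 ] xaz -2.8684 z [ 3.e-04 -3.e-04 -1.e+00]
 body y(-80..-35) n3430 circle x 0.2 z 64.1 r 11.6; crest x -1.0 z 76.4
 body y(45..100) n4403 circle x 0.2 z 64.2 r 11.5; crest x -1.2 z 76.4
```

Call:
carry_out:
  increments:
    - {"x": 0.4,"y": 0,"z": 0.05,"ax": 0,"ay": 0,"az": 0,"hand": -1}
    - {"x": 0.8,"y": 0,"z": 0.1,"ax": 0,"ay": 0,"az": 0,"hand": -1}

```text
time_s: 19.68
tool_pos: [498.7, -53.5, 75.7]
tool_rot: [-0.136, 0.991, -0.0, 0.0]
contact_force: [-5.7, 0.8, 12.2]
width: -0.0
```

Run:
```python
from h import *
c=camera("wrist");s,R=rep();tube_body(c,s)
```

```text
t 19.725 pos [498.61 -53.48  75.69] plate x,y -8.71 12.95 F [-5.12  0.81 12.9 ] w 0.0 q [-0.26  0.11  1.81 -0.    1.22 -2.1 ] xaz -2.8684 z [ 0.e+00 -3.e-04 -1.e+00]
 body y(-80..-35) n3349 circle x -0.2 z 64.2 r 11.4; crest x -1.5 z 76.1
 body y(45..100) n4298 circle x -0.2 z 64.2 r 11.3; crest x -1.6 z 76.2
```

Call:
carry_out:
  increments:
    - {"x": 0.5,"y": 0,"z": 0.05,"ax": 0,"ay": 0,"az": 0,"hand": -1}
    - {"x": 0.5,"y": 0,"z": 0.05,"ax": 0,"ay": 0,"az": 0,"hand": -1}

```text
time_s: 19.98
tool_pos: [498.1, -53.6, 75.5]
tool_rot: [-0.136, 0.991, -0.0, -0.0]
contact_force: [-6.5, 0.1, 10.5]
width: -0.0
```

Run:
```python
from h import *
rep();s,c=wlook(76.15,tag="w9");s,R=rep();tube_body(c,s)
```

```text
t 19.975 pos [498.09 -53.64  75.52] plate x,y -9.25 12.95 F [-6.53  0.09 10.49] w -0.0 q [-0.26  0.11  1.82 -0.    1.22 -2.1 ] xaz -2.8684 z [-2.e-04 -3.e-04 -1.e+00]
 red [ 53.2 264.9] 1048 [ 531.1 -203.9   50. ]
 red [546.3 265.6] 1274 [455.1  66.4  50. ]
 red [ 66.2 317.9] 916 [ 564.5 -194.6   50. ]
 red [546.4 320.2] 487 [486.3  85.1  50. ]
 mark [509.22 -61.76]
t 20.025 pos [498.09 -53.64  75.56] plate x,y -9.25 12.94 F [-5.47  0.52 11.  ] w -0.1 q [-0.26  0.11  1.82 -0.    1.22 -2.1 ] xaz -2.8684 z [-1.e-04 -3.e-04 -1.e+00]
 body y(-80..-35) n3334 circle x -0.4 z 64.2 r 11.3; crest x -1.9 z 76.0
 body y(45..100) n4267 circle x -0.4 z 64.0 r 11.4; crest x -1.5 z 76.0
```

View pics/w9.png

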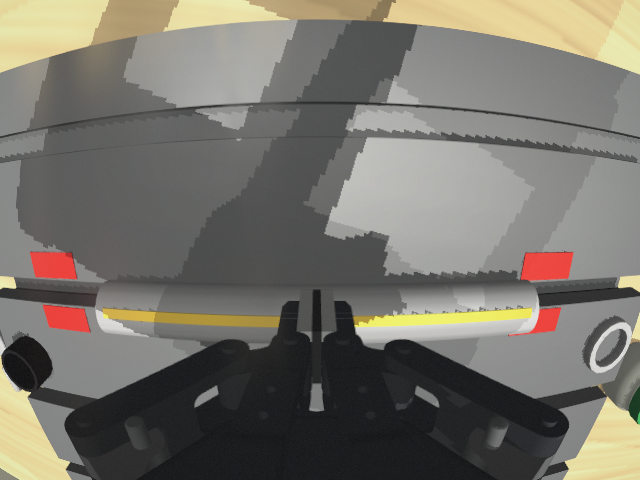

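The crest is at z=76.0 (home is 76.15), with the stripe up again at rows 315–320. I'll lift off slowly.

Call:
carry_out:
  increments:
    - {"x": 0.2,"y": 0,"z": -0.2,"ax": 0,"ay": 0,"az": 0,"hand": -1}
    - {"x": 0.4,"y": 0,"z": -0.4,"ax": 0,"ay": 0,"az": 0,"hand": -1}
    - {"x": 0.5,"y": 0,"z": -0.6,"ax": 0,"ay": 0,"az": 0,"hand": -1}
    - {"x": 0.5,"y": 0,"z": -0.8,"ax": 0,"ay": 0,"az": 0,"hand": -1}

```text
time_s: 20.52
tool_pos: [497.6, -53.7, 75.8]
tool_rot: [-0.136, 0.991, -0.0, -0.0]
contact_force: [-1.5, 0.7, 2.8]
width: -0.1
```

Call:
carry_out:
  increments:
    - {"x": 0,"y": 0,"z": -0.3,"ax": 0,"ay": 0,"az": 0,"hand": -1}
    - {"x": 0,"y": 0,"z": -1,"ax": 0,"ay": 0,"az": 0,"hand": -1}
    - {"x": 0,"y": 0,"z": -10,"ax": 0,"ay": 0,"az": 0,"hand": -1}
    - {"x": 0,"y": 0,"z": -40,"ax": 0,"ay": 0,"az": 0,"hand": -1}
    - {"x": 0,"y": 0,"z": -75,"ax": 0,"ay": 0,"az": 0,"hand": -1}

```text
time_s: 21.15
tool_pos: [497.7, -53.6, 152.0]
tool_rot: [-0.136, 0.991, 0.0, -0.0]
contact_force: [0.6, 0.5, 0.2]
width: 0.2
```

Call:
carry_out:
  increments:
    - {"x": -10,"y": 0,"z": 0,"ax": 0,"ay": 0,"az": 0,"hand": -1}
    - {"x": -10,"y": 0,"z": 0,"ax": 0,"ay": 0,"az": 0,"hand": -1}
    - {"x": -10,"y": 0,"z": 0,"ax": 0,"ay": 0,"az": 0,"hand": -1}

```text
time_s: 21.52
tool_pos: [507.0, -50.9, 150.0]
tool_rot: [-0.136, 0.991, 0.0, -0.001]
contact_force: [-0.2, 0.3, -0.8]
width: -0.2
```

Run:
```python
from h import *
rep();s,c=wlook(76.15,tag="w10",ybox=(100,520,120,330));tube_body(c,s)
c=camera("top");cv2.imwrite("pics/top10.png",c["image"])
```

```text
t 21.525 pos [507.03 -50.89 149.95] plate x,y 0.09 13.18 F [-0.16  0.33 -0.81] w -0.2 q [-0.25  0.06  1.71 -0.    1.38 -2.1 ] xaz -2.8682 z [-1.7e-03  3.0e-04 -1.0e+00]
 red [493.6 217.8] 834 [454.9  67.2  50. ]
 red [109.1 219.1] 743 [ 531.4 -204.7   50. ]
 red [116. 263.] 698 [ 564.8 -195.    50. ]
 red [490.6 264.2] 598 [488.5  79.4  50. ]
 mark [509.92 -63.25]
 stripe px [312. 246.] 2402 plate x mean -5.27 (sd 1.41) y -91.4..116.8 mid 12.7 tilt -0.0010
 body y(-80..-35) n2074 circle x -0.8 z 63.8 r 11.6; crest x -2.1 z 76.1
 body y(45..100) n2593 circle x -0.8 z 63.6 r 11.7; crest x -1.9 z 75.9
```

View pics/w10.png

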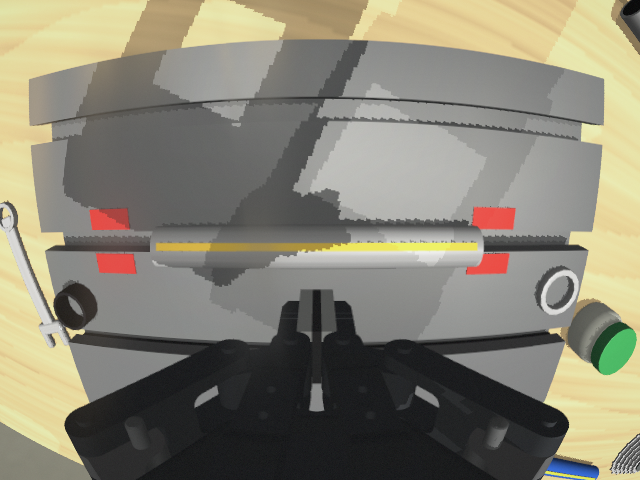

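View pics/top10.png

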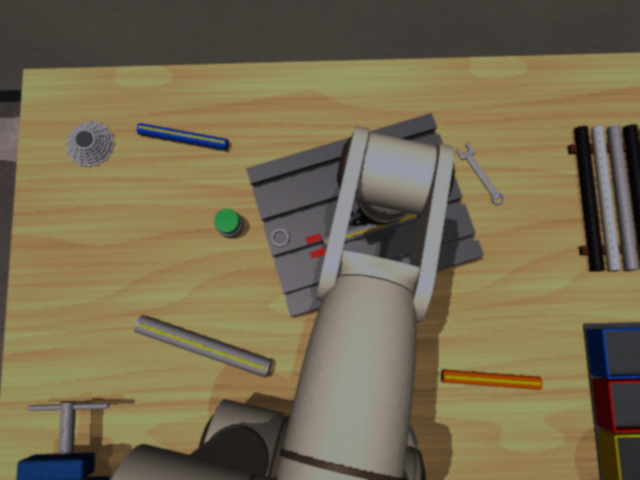

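The tube is home, with the stripe slightly past the top: about 4.5 mm off the axis, 0.3 rad. I'll check that independently from the side camera.

Run:
```python
from h import *
c=camera("side");im=c["image"];cv2.imwrite("pics/side10.png",im)
r,_=masks(im)
h,s,v=cv2.split(cv2.cvtColor(im,cv2.COLOR_BGR2HSV));y=(h>15)&(h<35)&(s>70)&(v>60)
R=[ray(c,ce,50)[:2] for ce,a,_ in blobs(r) if a<90 and 280<ce[0]<470]
print(np.array(R).round(1),len(R),((np.array(R).mean(0)-MARK)@PX).round(2))
for ce,a,l in blobs(y,15):
    if not(310<ce[0]<420 and 225<ce[1]<290): continue
    W=np.array([ray(c,u,75.7)[:2] for u in np.argwhere(l)[:,::-1]])-MARK
    print(ce,a,"x",(W@PX).mean().round(2),"y",(W@PY).min().round(1),(W@PY).max().round(1))
# original stripe in the same camera
im0=cv2.imread("pics/side0.png");h,s,v=cv2.split(cv2.cvtColor(im0,cv2.COLOR_BGR2HSV));y=(h>20)&(h<35)&(s>70)&(v>80)
for ce,a,l in blobs(y,30):
    if abs(ce[0]-378)<5 and abs(ce[1]-229)<5:
        W=np.array([ray(c,u,76.15)[:2] for u in np.argwhere(l)[:,::-1]])-MARK;print("start stripe x",(W@PX).mean())
x0,y0=300,205
cv2.imwrite("pics/side10c.png",cv2.resize(im[y0:y0+100,x0:x0+160],None,fx=5,fy=5,interpolation=cv2.INTER_CUBIC))
```

```text
[[ 488.8   82.3]
 [ 457.3   69.8]
 [ 566.5 -195.6]
 [ 534.5 -204.6]] 4 1.66
[364.58857143 252.73142857] 175 x -3.1 y -91.5 119.1
start stripe x 91.00650222862741
```

View pics/side10c.png

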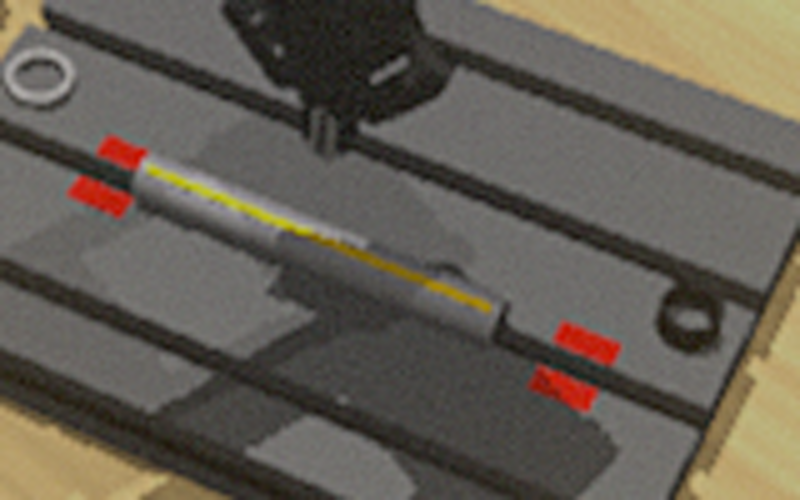

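Side view: the tube lies between the red tabs, with the stripe along its upper face. The stripe moved 94.1 mm (93.4 mm in the wrist view) over an 88.9 mm slot spacing. That puts it 0.32–0.37 rad off top, inside the 0.6 limit. Handing in.

Run:
```python
from h import *
rep();print(finish_job())
```

```text
t 21.675 pos [507.14 -50.96 150.31] plate x,y 0.19 13.08 F [-0.85 -0.24  0.31] w 0.1 q [-0.25  0.06  1.71 -0.    1.38 -2.1 ] xaz -2.8684 z [-1.1e-03  1.0e-04 -1.0e+00]
the job is handed in; nothing more can be done
None
```

I rolled the tube from the far slot into the red-taped slot in six hand-over-hand strokes, pressing on its top with shut fingertips. It is lying home with the stripe on top again. I handed the job in at 21.7 s; no verdict was given.

- **Pressure:** the press was mostly 8–16 N. The highest I read was about 19 N (about 20 N with the sideways part), during the drop into the marked slot; the limit is 25 N. Force was only read at the end of each move.
- **Half turn:** near mid-way (x = 42 mm) the stripe was hidden underneath. It was rolled there under about 8 N.
- **Home in the slot:** the crest is at about z = 76.0 mm, against 76.15 mm expected. The axis is within about 1 to 2 mm of the slot's centre line, and the tilt is about 0.001 rad. The fit for the axis position was rough: the circle fit gave too small a radius, 11.6 mm instead of 14.3 mm.
- **Stripe:** it rolled slightly past the top, by 0.32 rad in the wrist view and 0.37 rad in the side view. The limit is 0.6 rad. There was probably a little slip during the final drop.
- **Other checks:** the fingers are about 75 mm clear and not touching anything. The bearing, spacer, jar and wrench look unmoved in the pictures, though I did not measure them.

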